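# Lock the pottery showroom's cash box and put the key away

## Robot

A 7-joint arm with a two-finger parallel gripper is mounted at the origin on the work surface. World frame = base frame: x ahead of the robot, y to its left, z up, the work surface at z = 0. Lengths are in m, angles in rad, forces in N, time in s.
With the tool pointing down it reaches from about 0.425 to 0.95 m from the base axis. Payload 4.7 kg.
Tool frame: the origin (TCP) lies on the centre line of the jaws, within the pads' length; the fingertips stand robot.nose_length ahead of it and the grasp point (between the pads) lies 8 mm behind it (robot.nose_length is the distance from the TCP to the fingertips, in m); z points along the fingers, x is the direction in which the jaws open and shut, and the axes are right-handed (so a half turn about z gives the same grasp; the last joint's range is limited). The gripper opens to 85 mm and grips with 20 to 120 N. Pads are 22 mm wide; open, the fingers measure 114 mm over their backs; the gripper's body (76 mm by 85 mm) begins 54 mm behind the grasp point. The pads swing forward as they close: fully open they stand 13 mm farther back than shut.
Start: joints at [1.149, 0.469, -0.049, 1.532, 0.024, 1.141, -0.082], TCP at [0.258, -0.624, 0.242] pointing down, gripper open.
Joint ranges: [-2.59, 2.59], [-0.33, 1.99], [-1.39, 1.29], [0.1, 2.45], [-1.04, 4.18], [0.21, 1.99], [-2.66, 2.66]. Speed limits (rad/s): [2.57, 2.57, 3.14, 3.14, 3.14, 3.14, 3.14].

## Interface

Orientations are given as [roll, pitch, yaw] about the fixed x, y, z axes, in that order (R = Rz(yaw) Ry(pitch) Rx(roll)).
In Python, from plant import robot gives the robot as it stands. Calls block until the motion is done:
- robot.goto(position, orientation): joint-space move of the TCP to a pose.
- robot.move_straight(position, vel=0.15, attitude=None, contact_N=None): straight line of the TCP; attitude=None keeps the orientation; vel is the mean speed in m/s. With contact_N (N) it stops when the force on the tool has changed by that much, and returns True; else False.
- robot.move_joints(angles): joint-space move.
- robot.grip(opening, strength=None): opening from 0.0 (shut) to 1.0 (fully open); strength is the grip in N (None keeps the last); returns when the fingers have stopped.
- robot.sleep(seconds).
- robot.inverse_kinematics(position, orientation): joint angles nearest the present ones, or None.
- robot.sense(): the state.
- robot.grab_frame(name): name is "scene" or "top"; returns a dict with "image" (400x640x3 uint8, red, green, blue), "range_z" (400x640 float32, m along the optical axis (not along the pixel's ray), 0 where there is no reading), "fx", "fy", "cx", "cy" (pixels), "R" (3x3) and "t" (3): a world point X has camera coordinates R X + t. Camera axes: x right, y down, z forward; pixel columns grow to the right and rows downward; lengths in m; the calibration is good to about 2 mm. A picture is of the moment at which its call begins.
A pose or a line that the arm cannot do raises robot.IKError and nothing moves.
- robot.close_job(): hands the job in, once; it reports no verdict.
The state is a dict: "t": time; "joint_pos": joint angles; "joint_velocities": joint speeds; "effort": joint torques, N m; "tcp_pos": TCP position; "tcp_rot": TCP orientation; "wrist_force": force on the tool from outside, world axes, zero at the start; "torque": the same for the moment, N m; "opening": opening from 0.0 (shut) to 1.0 (fully open).
Only numpy, scipy, OpenCV 4.12 (cv2) and the standard library are available. Lean on these libraries where they do the work, as an engineer would, in place of code of your own. Each camera call takes 0.05 s, during which the arm holds its last target.

## Task

Lock the grey steel cash box: take the key from the wooden key block, push it fully home in the lock in the lid, turn it clockwise (seen from above) until it comes up firmly against its stop, so that the bolt is fully thrown, then turn it back home and draw it straight out. Feel for the keyhole and for the stop and never force the key. Finish by standing the key back in the slot of the key block, all the way down, and leave the other things on the counter as they are.

Things in the scene. Friction and masses are not known exactly. Their poses are not given: they have to be found in the camera images.
- key: Steel key, 77 long, 70 g, upright. Origin on the shaft axis at the underside of the round collar (20 diameter, 4 thick). z up the shaft to the bow, x the way the bit points, y across the flat of the bow. The shaft is 9 in diameter. The collar rests on the block's top at the start and on the lock plate when the key is fully home.
- key_bow (a point): Centre of the key's bow, 31 above the key's origin: a flat upright disc 34 in diameter and 10 thick (thickness along the key's y); 10 of free neck lie between it and the collar. Axes as the key's.
- key_tip (a point): The key's lowest point, 29 below its origin: the blunt flat end, 7 in diameter, of a cone that widens upward over 10 to the full shaft. The bit sits just above the cone: a blade from 11 to 19 below the origin, 4 thick (its lowest 3 is 2.5 thick), reaching 16 from the axis along the key's +x.
- keyblock: Fixed wooden block 70 (x) by 60 (y) by 50 high, origin under its centre. The slot in its top, 36 deep, runs from x = -6 to +18 and is 12 wide in y; it holds the key loosely by its collar, bit towards the block's +x.
- pocket (a point): Where the key's origin belongs in the key block: on the block's top, 50 above the table, at its centre. Axes as the block's; the key's x lies along this x.
- box: Fixed grey steel cash box, 120 (x) by 160 (y) by 80 high, origin under its centre. A steel lock plate (72 by 78, 8 thick, top 83 above the table) is let into the middle of its lid, with a hole 11 wide for the shaft and, joined to it, a slot 6 wide for the bit that runs along the box's +x to 20 from the hole's centre.
- keyhole (a point): Where the key's origin nominally belongs when fully home: on top of the lock plate. Axes as the box's; at home the key's x is along this x. The lock is roughly fitted: the real keyhole lies up to 5 off this point along x and up to 5 along y (not turned), not shown here. Feel for it: off by over 2 the tip lands on the plate; once in, the sideways push on the cone tells which way to give.
- lock_inside (a point): Point on the nominal keyhole axis 20 below the plate's top, in the cavity where the bit turns, 3 clear under the plate. The key turns clockwise only; a stop holds it within 0.15 rad of home the other way. It comes out only with the bit in line with the slot. More than 25 N between key and lock counts as forcing it.
- bolt (a joint): Bolt inside the lock, pushed round by the bit: 0 unlocked (start), 0.6 rad fully thrown, hard on its stop; it stays where left. A brass pin in the plate's curved slit shows it. The bit meets it after 0.1 to 0.7 rad of clockwise key turn (unknown, differs each time); pushing it takes 0.04 N m for 0.6 rad more; at the stop the torque climbs past 0.1 N m in 0.1 to 0.3 rad.
- pot_tall: Bystander: grey stoneware pot, 72 diameter, 100 tall.
- pot_low: Bystander: grey-green bowl, 90 diameter, 60 tall.
- saucer: Bystander: terracotta saucer, 84 diameter, 15 tall.
- tape: Bystander: roll of tape lying flat, 76 diameter, 24 tall.
- pot_waist: Bystander: sand-coloured pot, 76 diameter, 75 tall.
- brush: Bystander: flat brush lying on the counter.
- glaze_jar: Bystander: white jar, 60 diameter, 85 tall.
There are look-alikes about, which are no part of the job. Of the things shaped like the keyblock, the wooden one is meant.

How it is judged:
By the outcome, as a careful person would: the job done as asked, in the order asked, and still so for the second after the job is handed in, with the robot touching nothing.
It also fails if it takes over 72 s, if anything falls off the work surface, if the arm or the gripper's body presses on something with over 40 N, if the wrist force passes 120 N, or if a joint passes its speed limit or range.

## Working session

There is one attempt and no reset: what is moved stays moved. The work goes in short steps, each a Python script; the robot and the scene stay as the last script left them, time stands still between calls to the robot, and variables do not carry over. Pictures are saved under pics/ and viewed, and the job is handed in when it is done.

```bash
ls; mkdir -p pics
python3 - <<'E'
from plant import robot
import cv2,numpy as np,pickle
for n in("scene","top"):
    f=robot.grab_frame(n); pickle.dump(f,open(f"pics/{n}0.pkl","wb"))
    cv2.imwrite(f"pics/{n}0.png",f["image"][:,:,::-1]); print(n,f["fx"],f["cx"],f["cy"],f["R"],f["t"])
s=robot.sense();print(s, robot.nose_length)
E
```

```text
pics
scene 478.61922734078803 318.3687342562022 198.34629142188828 [[-8.38141486e-01  5.45452580e-01 -5.76284062e-04]
 [ 3.36325422e-01  5.15964704e-01 -7.87823353e-01]
 [-4.29422938e-01 -6.60501255e-01 -6.15900993e-01]] [ 0.43549003 -0.10714633  1.56954703]
top 519.8803610169308 322.8353014735764 198.19468034024257 [[-3.97355761e-02 -9.99210226e-01  8.53605107e-05]
 [-9.77245446e-01  3.88442892e-02 -2.08524483e-01]
 [ 2.08356480e-01 -8.36925864e-03 -9.78017143e-01]] [0.00195004 0.5182956  1.54144411]
{'t': 0.1, 'joint_pos': array([ 1.1491149 ,  0.46934317, -0.04857949,  1.53356857,  0.02411895,
        1.14099502, -0.08231612]), 'joint_velocities': array([-0.00128015, -0.00102039,  0.00026813, -0.00456074, -0.00161721,
        0.00083041, -0.00062125]), 'effort': array([ 1.68285342e-04, -5.11517572e+01, -4.73515049e-02, -2.38392252e+01,
        1.07424261e-02,  4.36577495e-03, -7.20227238e-07]), 'tcp_pos': array([ 0.25817136, -0.62313458,  0.24138067]), 'tcp_rot': array([ 3.14150858e+00,  1.72591054e-03, -1.17800808e+00]), 'wrist_force': array([0.37390402, 0.70554394, 0.62695433]), 'torque': array([ 0.00637968, -0.03060342, -0.03518826]), 'opening': 1.000444603246122} 0.011
```

View pics/scene0.png

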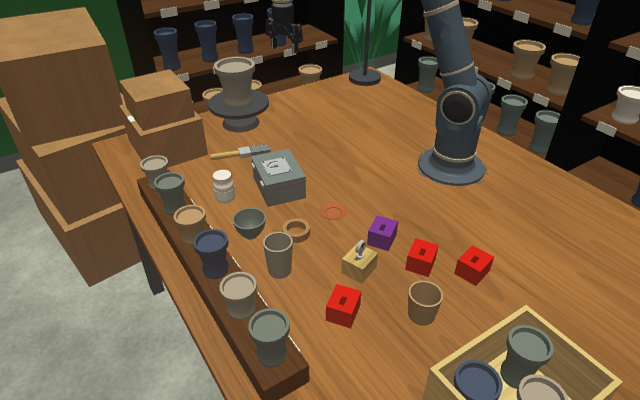

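View pics/top0.png

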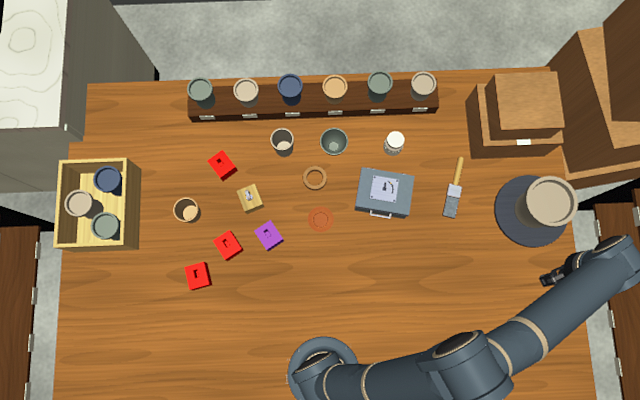

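The wooden block with the key is at about (249,197) in the top view and (360,258) in the scene view. The look-alikes are three red blocks at top (222,165), (228,245) and (198,276), and a purple one at (268,235). Only the wooden-coloured one holds a key. The box is at (385,192). I'll confirm with enlarged crops.

Run:
```python
import cv2
a=cv2.imread("pics/top0.png");b=cv2.imread("pics/scene0.png")
r=lambda im,x,y,w,h,k:cv2.resize(im[y:y+h,x:x+w],None,fx=k,fy=k,interpolation=cv2.INTER_CUBIC)
cv2.imwrite("pics/c1.png",cv2.hconcat([r(a,229,177,40,40,10),r(a,350,160,70,70,400/70)]))
cv2.imwrite("pics/c2.png",cv2.hconcat([r(b,330,230,60,60,400/60),r(b,245,140,65,65,400/65)]))
```

```text
(no output)
```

View pics/c1.png

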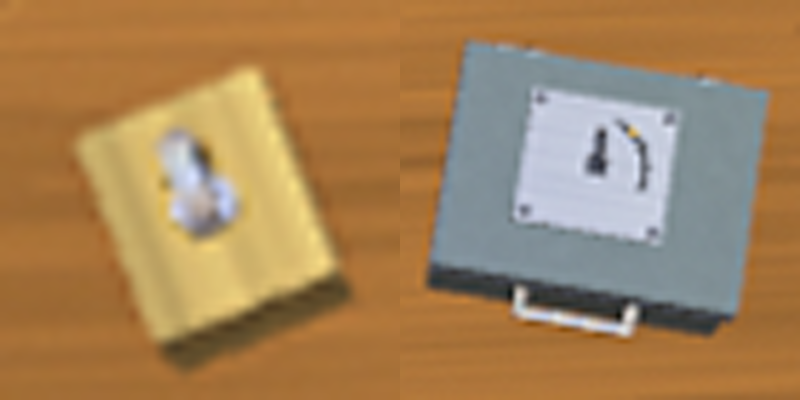

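View pics/c2.png

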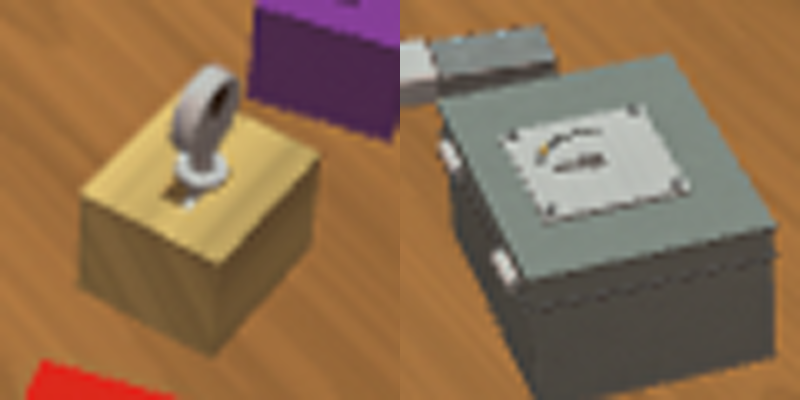

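The crops confirm it. The yellow-wood block (top crop corners (78,143), (255,68), (343,268), (163,345)) holds the upright key, with the bit side of the slot pointing up in the top image (world +x). The box lid's keyhole slot also runs up in the image from the plate centre, and the brass pin is at the upper end of the slit. Next I'll measure.

```bash
cat > h.py <<'E'
import numpy as np,cv2,pickle
def unproj(f,uv,z):
    uv=np.atleast_2d(np.array(uv,float)); d=np.c_[(uv[:,0]-f["cx"])/f["fx"],(uv[:,1]-f["cy"])/f["fy"],np.ones(len(uv))]@f["R"]
    C=-f["R"].T@f["t"]; s=(z-C[2])/d[:,2]; return C+d*s[:,None]
def cloud(f):
    v,u=np.mgrid[0:400,0:640]; z=f["range_z"]; P=np.stack([(u-f["cx"])/f["fx"]*z,(v-f["cy"])/f["fy"]*z,z],-1)
    return (P-f["t"])@f["R"]
def proj(f,X):
    c=f["R"]@np.asarray(X)+f["t"]; return np.array([f["fx"]*c[0]/c[2]+f["cx"],f["fy"]*c[1]/c[2]+f["cy"]])
E
cat > m.py <<'E'
from h import *
T=pickle.load(open("pics/top0.pkl","rb"));S=pickle.load(open("pics/scene0.pkl","rb"))
def cr(pts,x0,y0,k): return np.array(pts)/k-.5+[x0,y0]
def show(n,P):
    P=P[:,:2];c=P.mean(0);print(n,"c",c.round(4),"sides",np.linalg.norm(np.roll(P,-1,0)-P,axis=1).round(4),"ang",np.degrees(np.arctan2(*(np.roll(P,-1,0)-P).T[::-1])).round(1))
show("blk T",unproj(T,cr([(78,143),(255,68),(343,268),(163,345)],229,177,10),.05))
show("box T",unproj(T,cr([(68,40),(370,92),(337,318),(30,262)],350,160,40/7),.08))
show("plt T",unproj(T,cr([(130,87),(282,110),(262,243),(113,220)],350,160,40/7),.083))
show("blk S",unproj(S,cr([(80,192),(207,88),(320,157),(217,265)],330,230,40/6),.05))
show("box S",unproj(S,cr([(37,100),(270,55),(375,228),(130,277)],245,140,400/65),.08))
show("plt S",unproj(S,cr([(102,140),(240,104),(290,190),(148,219)],245,140,400/65),.083))
for n,f in(("T",T),("S",S)):
    P=cloud(f)
    for nm,c,z0,z1 in(("blk",(.537,.195),.044,.056),("box",(.55,-.18),.076,.088)):
        m=(abs(P[...,2]-(z0+z1)/2)<(z1-z0)/2)&(np.hypot(P[...,0]-c[0],P[...,1]-c[1])<.11)
        if nm=="blk": m&=(np.hypot(P[...,0]-c[0],P[...,1]-c[1])<.06)
        q=P[m]; 
        if len(q)<10: print(n,nm,len(q));continue
        r=cv2.minAreaRect((q[:,:2]*1000).astype(np.float32)); print(n,nm,len(q),"rect",r,"mean",q.mean(0).round(4))
E
python3 m.py
```

```text
blk T c [0.5315 0.207 ] sides [0.059  0.0695 0.0596 0.0695] ang [ -68.5 -157.8  111.5   21.7]
box T c [ 0.529  -0.2066] sides [0.1632 0.1244 0.1635 0.1232] ang [-102.4  167.6   77.2  -12.5]
plt T c [ 0.5351 -0.2044] sides [0.0816 0.0733 0.0792 0.0732] ang [-101.2  167.7   78.7  -10.5]
blk S c [0.5325 0.2088] sides [0.0745 0.0539 0.0688 0.0598] ang [-165.4  103.6   19.3  -70.6]
box S c [ 0.5317 -0.2056] sides [0.1217 0.1626 0.1183 0.1604] ang [ 167.1   77.4  -13.9 -101.3]
plt S c [ 0.5371 -0.2026] sides [0.0729 0.08   0.0699 0.0723] ang [ 173.    77.5  -13.1 -100.4]
T blk 348 rect ((531.0381469726562, 208.69215393066406), (72.58769989013672, 59.876991271972656), 20.22071075439453) mean [0.5292 0.2079 0.0505]
T box 1750 rect ((528.2520751953125, -204.88433837890625), (161.77455139160156, 124.84317016601562), 77.82276153564453) mean [ 0.5293 -0.2016  0.0815]
S blk 456 rect ((533.6077880859375, 207.7547149658203), (74.20843505859375, 61.175567626953125), 21.915512084960938) mean [0.5369 0.2126 0.0485]
S box 1132 rect ((531.4156494140625, -204.6961212158203), (163.6256561279297, 123.74266815185547), 77.76507568359375) mean [ 0.5357 -0.1977  0.0794]
```

Run:
```python
import cv2
a=cv2.imread("pics/top0.png");b=cv2.imread("pics/scene0.png")
r=lambda im,x,y,w,h,k:cv2.resize(im[y:y+h,x:x+w],None,fx=k,fy=k,interpolation=cv2.INTER_CUBIC)
cv2.imwrite("pics/c3.png",cv2.hconcat([r(a,368,170,32,36,12.5),r(b,260,150,32,36,12.5)]))
```

```text
(no output)
```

View pics/c3.png

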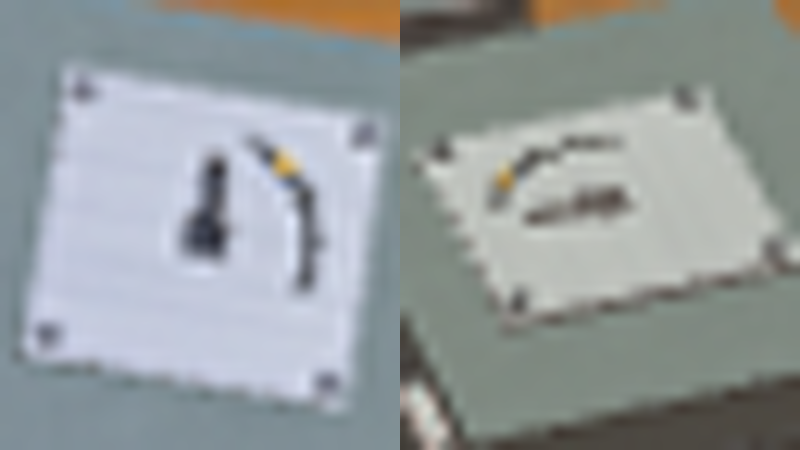

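```bash
cat >> m.py <<'E'
print("----")
show("plt T",unproj(T,cr([(65,65),(388,118),(345,408),(25,355)],368,170,12.5),.083))
show("plt S",unproj(S,cr([(15,150),(310,92),(397,255),(105,325)],260,150,12.5),.083))
print("hole T",unproj(T,cr([(205,238)],368,170,12.5),.083),"slotend",unproj(T,cr([(217,152)],368,170,12.5),.083))
print("hole S",unproj(S,cr([(212,202)],260,150,12.5),.083),"slotend",unproj(S,cr([(125,218)],260,150,12.5),.083))
E
python3 m.py | sed -n '/----/,$p'
```

```text
----
plt T c [ 0.535  -0.2044] sides [0.0794 0.073  0.0779 0.0731] ang [-101.9  167.8   78.1  -11. ]
plt S c [ 0.5372 -0.2033] sides [0.0741 0.074  0.072  0.078 ] ang [ 167.    76.1   -9.9 -102.2]
hole T [[ 0.53443349 -0.20424227  0.083     ]] slotend [[ 0.55571451 -0.20852983  0.083     ]]
hole S [[ 0.53589928 -0.2032094   0.083     ]] slotend [[ 0.55645287 -0.20856082  0.083     ]]
```

Run:
```python
from h import *
from plant import robot
for n in("top","scene"):
    f=pickle.load(open(f"pics/{n}0.pkl","rb"));P=cloud(f)
    m=(P[...,2]>.062)&(P[...,2]<.11)&(np.hypot(P[...,0]-.532,P[...,1]-.208)<.03)
    q=P[m];print(n,len(q),q.mean(0).round(4),q.min(0).round(4),q.max(0).round(4))
    w,v=np.linalg.eigh(np.cov(q[:,:2].T));print(np.sqrt(w),np.degrees(np.arctan2(v[1,1],v[0,1])))
    for z in (.05,.083): print(n,z,proj(f,[.532,.208,.05]),proj(f,[.532,.208,.081]))
s=robot.sense();
for yk,(p) in ((21.5,(.532,.208)),(-12.2,(.535,-.204))):
    for off in(90,-90):
        for d in((0,) if yk>0 else (0,-.8,-1.7)):
            y=np.radians(yk+off)+d
            q=robot.inverse_kinematics([*p,.12],[np.pi,0,y]);print(yk,off,d,None if q is None else np.round(q,2))
```

```text
top 41 [0.5288 0.2076 0.093 ] [0.5138 0.1989 0.0635] [0.5443 0.2171 0.1033]
[0.00333693 0.00908435] -160.46000497757836
top 0.05 [249.14644004 196.9139769 ] [247.72550174 194.75054129]
top 0.083 [249.14644004 196.9139769 ] [247.72550174 194.75054129]
scene 103 [0.5362 0.2107 0.0852] [0.5172 0.1996 0.0637] [0.5511 0.2177 0.0985]
[0.00319403 0.00921847] -164.29746759535723
scene 0.05 [360.40870849 255.3556121 ] [361.09695679 246.16821883]
scene 0.083 [360.40870849 255.3556121 ] [361.09695679 246.16821883]
21.5 90 0 [ 0.35  0.75 -1.16  1.86  0.79  1.09  0.82]
21.5 -90 0 [ 0.08  0.54 -0.7   1.87  0.44  0.89 -2.03]
-12.2 90 0 [ 0.78  0.53 -0.66  1.87  0.41  0.88  1.28]
-12.2 90 -0.8 [ 0.73  0.51 -0.58  1.87  0.36  0.86  0.53]
-12.2 90 -1.7 [ 0.61  0.47 -0.41  1.88  0.25  0.84 -0.28]
-12.2 -90 0 [ 0.39  0.44 -0.12  1.89  0.07  0.81 -1.56]
-12.2 -90 -0.8 [ 0.25  0.44  0.05  1.9  -0.03  0.8  -2.27]
-12.2 -90 -1.7 [-0.47  0.7   1.11  1.94 -0.76  1.   -2.48]
```

Run:
```python
from h import *
from plant import robot
R=lambda d:[np.pi,0,np.radians(d)]
robot.goto([.5315,.208,.20],R(110))
print(robot.sense()["wrist_force"].round(2),robot.sense()["t"])
print(robot.move_straight([.5315,.208,.073],vel=.1,contact_N=8))
s=robot.sense();print(s["tcp_pos"],s["tcp_rot"],s["wrist_force"].round(2),s["torque"].round(3),s["t"])
f=robot.grab_frame("scene");cv2.imwrite("pics/g1.png",cv2.resize(f["image"][200:300,300:430,::-1],None,fx=6,fy=6,interpolation=cv2.INTER_CUBIC))
```

```text
[-0.35  0.18 -0.18] 3.175
False
[0.53188743 0.20827736 0.0736673 ] [ 3.14034250e+00 -9.87167691e-05  1.91980605e+00] [ 0.34 -0.7  -0.32] [ 0.026  0.026 -0.022] 4.5917
```

View pics/g1.png

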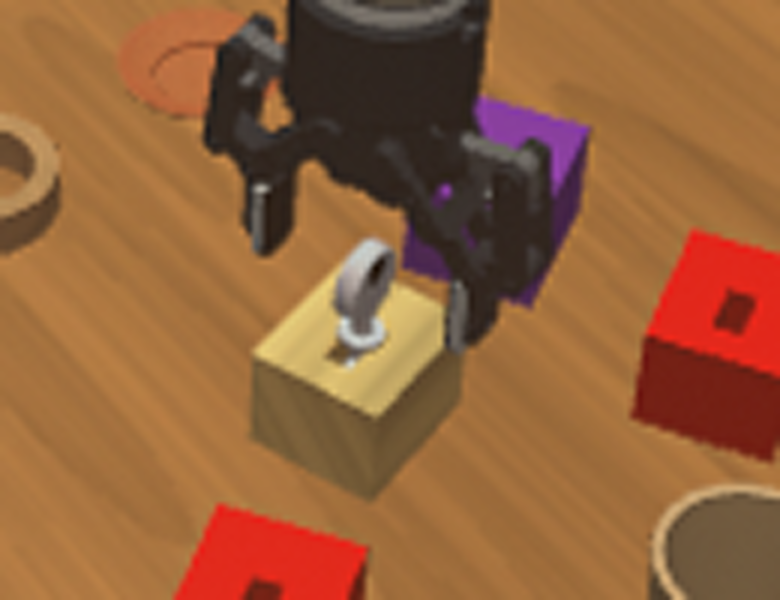

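The fingers straddle the upright bow at crop (365,280), and the jaws are aligned across its flats. I'll close them, first lightly.

Run:
```python
from h import *
from plant import robot
robot.grip(0.0,20)
s=robot.sense();print(s["opening"]*85,s["tcp_pos"].round(4),s["wrist_force"].round(2),s["torque"].round(3),s["t"])
robot.grip(0.0,90)
s=robot.sense();print(s["opening"]*85,s["tcp_pos"].round(4),s["wrist_force"].round(2),s["torque"].round(3),s["t"])
f=robot.grab_frame("scene");cv2.imwrite("pics/g2.png",cv2.resize(f["image"][200:300,300:430,::-1],None,fx=6,fy=6,interpolation=cv2.INTER_CUBIC))
```

```text
9.591726494877184 [0.5315 0.208  0.073 ] [-0.31 -0.64  0.57] [-0.032  0.063 -0.012] 5.3167
8.809884439952524 [0.5316 0.2081 0.0732] [-0.05 -0.24  1.23] [-0.03   0.015  0.017] 5.5333
```

View pics/g2.png

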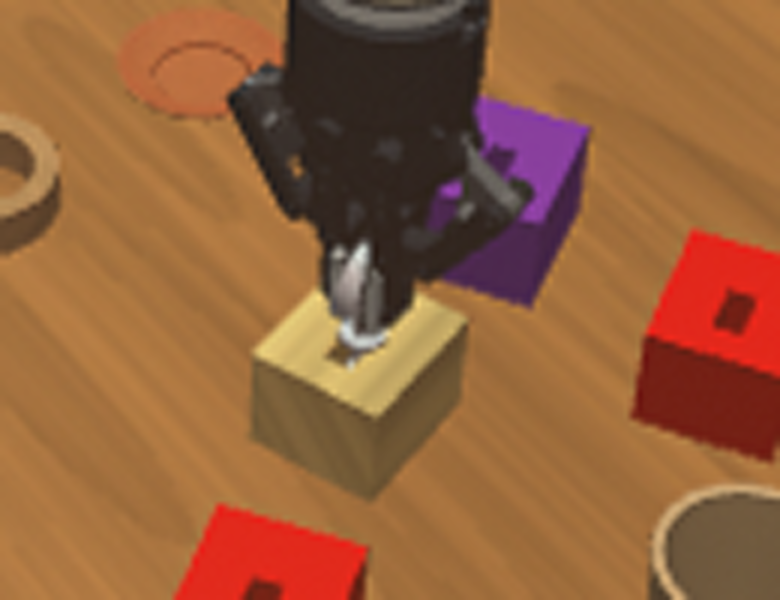

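Run:
```python
from h import *
from plant import robot
R=lambda d:[np.pi,0,np.radians(d)]
print(robot.move_straight([.5315,.208,.20],vel=.1,contact_N=10)); s=robot.sense();print(s["opening"]*85,s["wrist_force"].round(2),s["torque"].round(3),s["t"])
robot.goto([.535,-.204,.20],R(77.8))
robot.move_straight([.535,-.204,.152],vel=.1)
s=robot.sense();print(s["opening"]*85,s["tcp_pos"].round(4),np.degrees(s["tcp_rot"]).round(2),s["wrist_force"].round(2),s["torque"].round(3),s["t"])
for n,(x,y,w,h) in (("scene",(240,110,70,90)),("top",(350,150,70,90))):
    f=robot.grab_frame(n);pickle.dump(f,open(f"pics/b1{n}.pkl","wb"));cv2.imwrite(f"pics/b1{n}.png",cv2.resize(f["image"][y:y+h,x:x+w,::-1],None,fx=6,fy=6,interpolation=cv2.INTER_CUBIC))
cv2.imwrite("pics/b1.png",cv2.hconcat([cv2.imread("pics/b1scene.png"),cv2.imread("pics/b1top.png")])[:,:800])
```

```text
False
8.912695325795196 [-0.09  0.36 -0.93] [-0.001 -0.098  0.052] 7.0
8.939757032231745 [ 0.5352 -0.2038  0.1518] [-1.7999e+02 -3.0000e-02  7.7820e+01] [-0.54  0.15 -0.63] [ 0.01  -0.009 -0.03 ] 9.1583
```

View pics/b1.png

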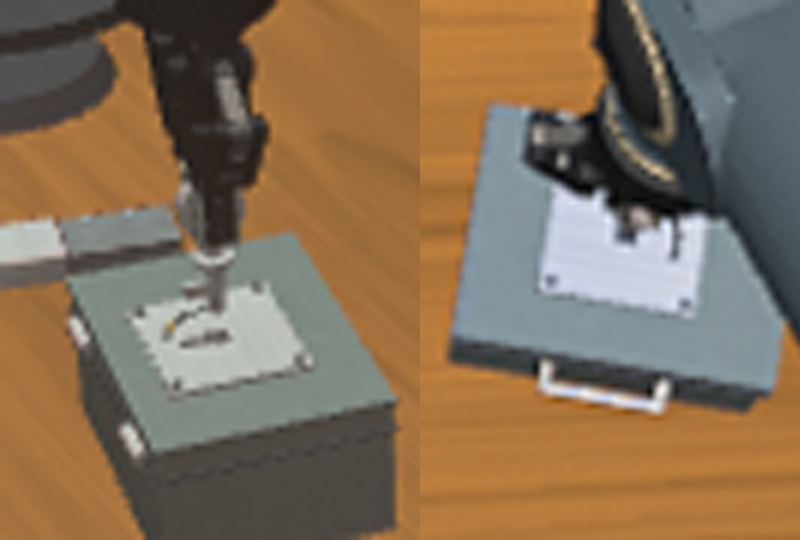

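The scene crop shows the key held upright with its tip at (217,310), just above the plate. The nominal hole is at (213,337). I'll check the tip projection, then probe gently.

```bash
cat >> h.py <<'E'
import math
A=math.radians(-12.2); EX=np.array([math.cos(A),math.sin(A)]); EY=np.array([-math.sin(A),math.cos(A)])
C0=np.array([.535,-.204])
def st(robot,msg=""):
    s=robot.sense();F=s["wrist_force"];d=s["tcp_pos"][:2]-C0
    print(msg,"uv",(np.array([d@EX,d@EY])*1e3).round(2),"z",round(s["tcp_pos"][2]*1e3,2),"F",np.array([F[:2]@EX,F[:2]@EY,F[2]]).round(2),"T",s["torque"].round(3),"t",round(s["t"],2));return s
def xy(u,v): return C0+(u*EX+v*EY)*1e-3
E
python3 - <<'E'
from h import *
from plant import robot
f=pickle.load(open("pics/b1scene.pkl","rb"));s=robot.sense()["tcp_pos"]
print(proj(f,s-[0,0,.052]),proj(f,s-[0,0,.023]))
c=robot.move_straight([*xy(0,0),.120],vel=.03,contact_N=3);st(robot,c)
E
```

```text
[276.1334955  160.57150336] [275.58678837 152.24601942]
False uv [0.17 0.02] z 120.22 F [-0.22 -0.63 -1.08] T [-0.018 -0.02   0.029] t 10.47
```

It went in with no resistance: the tip is now 15 mm below the plate top. Continuing down, watching for the collar.

Run:
```python
from h import *
from plant import robot
c=robot.move_straight([*xy(0,0),.100],vel=.02,contact_N=3);st(robot,c)
robot.sleep(.3);st(robot)
f=robot.grab_frame("scene");x,y,w,h=240,110,100,75;cv2.imwrite("pics/b2.png",cv2.resize(f["image"][y:y+h,x:x+w,::-1],None,fx=8,fy=8,interpolation=cv2.INTER_CUBIC))
```

```text
True uv [0.01 0.05] z 106.07 F [-1.2  -0.38  4.73] T [-0.037  0.05  -0.016] t 11.18
 uv [-0.02  0.01] z 106.06 F [0.11 0.48 6.04] T [0.042 0.033 0.026] t 11.47
```

View pics/b2.png

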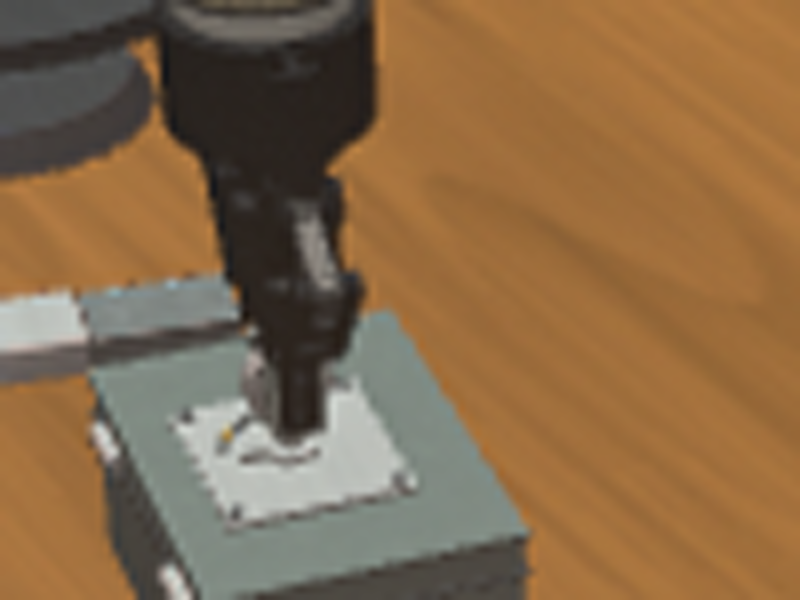

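z is 106.1 mm, against 106.0 predicted with the collar on the plate, and sideways forces are near zero, so the key is home. Now turning clockwise in small steps while watching the torque.

```bash
cat >> h.py <<'E'
def avg(robot,n=6):
    T=[];F=[]
    for _ in range(n):
        s=robot.sense();T.append(s["torque"]);F.append(s["wrist_force"]);robot.sleep(.02)
    return np.mean(T,0),np.mean(F,0),s
def turn(robot,phi,z=.1062,u=0,v=0,n=6):
    robot.move_straight([*xy(u,v),z],attitude=[np.pi,0,A+np.pi/2-phi])
    T,F,s=avg(robot,n); yaw=s["tcp_rot"][2]
    print("phi %.3f act %.3f T %s F %s z %.2f t %.2f"%(phi,A+np.pi/2-yaw,T.round(3),np.array([F[:2]@EX,F[:2]@EY,F[2]]).round(2),s["tcp_pos"][2]*1e3,s["t"]),flush=True);return T,F
E
python3 - <<'E'
from h import *
from plant import robot
for p in (0,.05,.1,.15,.2):
    T,F=turn(robot,p)
    if abs(T[2])>.1 or np.linalg.norm(F)>12: break
E
```

```text
phi 0.000 act -0.000 T [ 0.013 -0.059  0.008] F [0.5  0.19 1.41] z 106.13 t 11.86
phi 0.050 act 0.049 T [ 0.044 -0.061 -0.005] F [0.62 0.32 1.08] z 106.12 t 12.21
phi 0.100 act 0.099 T [ 0.037 -0.046 -0.022] F [0.18 0.29 1.11] z 106.11 t 12.56
phi 0.150 act 0.149 T [ 0.036 -0.015 -0.004] F [0.15 0.06 0.61] z 106.11 t 12.91
phi 0.200 act 0.199 T [ 0.009 -0.006  0.013] F [-0.16 -0.28  0.22] z 106.12 t 13.26
```

Run:
```python
from h import *
from plant import robot
p=.2
while p<1.75:
    p+=.06
    T,F=turn(robot,p,z=.1060)
    if abs(T[2])>.09 or np.linalg.norm(F)>12: break
```

```text
phi 0.260 act 0.258 T [ 0.032  0.002 -0.02 ] F [-0.21  0.33  1.59] z 106.10 t 13.61
phi 0.320 act 0.318 T [ 0.032 -0.041 -0.013] F [0.1  0.35 1.98] z 106.11 t 13.96
phi 0.380 act 0.378 T [ 0.086 -0.129 -0.01 ] F [0.17 0.39 2.16] z 106.10 t 14.31
phi 0.440 act 0.438 T [ 0.259 -0.281 -0.018] F [0.72 1.16 1.96] z 106.11 t 14.66
phi 0.500 act 0.498 T [ 0.37  -0.4    0.041] F [1.42 1.91 1.96] z 106.11 t 15.01
phi 0.560 act 0.558 T [ 0.411 -0.499  0.025] F [1.66 2.   1.97] z 106.12 t 15.36
phi 0.620 act 0.618 T [ 0.454 -0.625  0.042] F [1.77 2.04 2.26] z 106.13 t 15.71
phi 0.680 act 0.678 T [ 0.474 -0.743  0.04 ] F [2.26 2.22 2.44] z 106.10 t 16.06
phi 0.740 act 0.738 T [ 0.471 -0.786  0.041] F [2.41 2.04 2.88] z 106.14 t 16.41
phi 0.800 act 0.798 T [ 0.462 -0.907  0.031] F [2.94 2.82 3.05] z 106.14 t 16.76
phi 0.860 act 0.858 T [ 0.442 -1.025  0.027] F [3.4  2.74 3.51] z 106.13 t 17.11
phi 0.920 act 0.918 T [ 0.406 -1.064  0.038] F [3.48 2.48 3.56] z 106.12 t 17.46
phi 0.980 act 0.978 T [ 0.382 -1.113  0.063] F [4.13 2.2  3.88] z 106.13 t 17.81
phi 1.040 act 1.038 T [ 0.321 -1.171  0.036] F [3.93 2.17 4.23] z 106.12 t 18.16
phi 1.100 act 1.098 T [ 0.289 -1.292  0.038] F [4.51 1.95 4.22] z 106.10 t 18.51
phi 1.160 act 1.158 T [ 0.257 -1.508  0.078] F [5.13 2.1  2.98] z 106.14 t 18.86
phi 1.220 act 1.218 T [ 0.288 -1.664  0.109] F [6.03 2.47 2.93] z 106.15 t 19.21
```

The bolt was met at about 0.46 rad, torque held near 0.04 N m to about 1.1 rad, and is now climbing. A bit more to be firmly on the stop.

Run:
```python
from h import *
from plant import robot
for p in (1.25,1.28):
    T,F=turn(robot,p,z=.1060,n=10)
    if abs(T[2])>.135: break
```

```text
phi 1.250 act 1.248 T [ 0.271 -1.752  0.148] F [6.08 2.66 2.35] z 106.13 t 19.62
```

Run:
```python
from h import *
from plant import robot
f=robot.grab_frame("scene");x,y,w,h=240,130,64,48;cv2.imwrite("pics/b3.png",cv2.resize(f["image"][y:y+h,x:x+w,::-1],None,fx=12,fy=12,interpolation=cv2.INTER_CUBIC))
for p in (1.1,.9,.7,.5,.3,.1,0.03,0): turn(robot,p,z=.1061,n=3)
```

```text
phi 1.100 act 1.098 T [ 0.238 -1.316  0.071] F [5.01 2.41 3.99] z 106.11 t 20.02
phi 0.900 act 0.899 T [ 0.146 -0.706  0.043] F [2.48 1.26 6.42] z 106.05 t 20.43
phi 0.700 act 0.699 T [ 0.08  -0.338  0.041] F [0.9  0.43 7.36] z 106.03 t 20.82
phi 0.500 act 0.499 T [ 0.018 -0.306  0.041] F [1.04 0.46 7.84] z 106.01 t 21.23
phi 0.300 act 0.299 T [ 0.006 -0.234  0.064] F [1.13 0.08 7.85] z 106.03 t 21.62
phi 0.100 act 0.099 T [-0.05  -0.181  0.052] F [ 0.82 -0.41  8.55] z 106.02 t 22.02
phi 0.030 act 0.029 T [-0.051 -0.224  0.022] F [1.13 0.08 8.3 ] z 106.02 t 22.32
phi 0.000 act -0.001 T [-0.035 -0.231  0.011] F [1.06 0.26 8.07] z 106.02 t 22.62
```

View pics/b3.png

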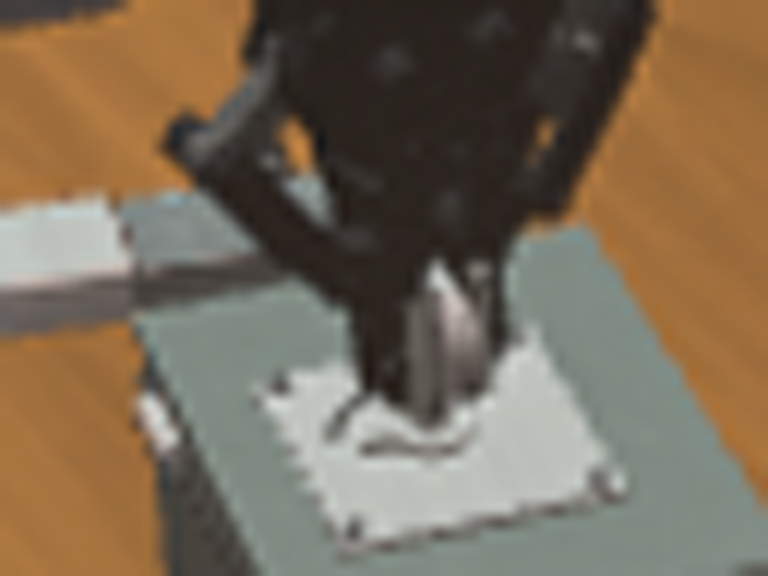

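In the crop the brass pin has left its starting place at the upper-left end of the slit (about (345,420)), and the fingers hide the rest. Torque is near zero at home, so I'll draw the key out carefully.

Run:
```python
from h import *
from plant import robot
for z in (.1065,.108,.111):
    robot.move_straight([*xy(0,0),z],vel=.03); st(robot)
c=robot.move_straight([*xy(0,0),.150],vel=.04,contact_N=4);st(robot,c)
```

```text
uv [-1.4  -1.33] z 106.04 F [ 1.02 -0.07  5.93] T [-0.038 -0.273 -0.009] t 22.89
 uv [-1.47 -1.21] z 106.87 F [ 1.29 -0.86 -1.08] T [-0.211 -0.331  0.016] t 23.14
 uv [-0.99 -0.06] z 110.63 F [ 0.24 -0.04 -0.41] T [ 0.005  0.018 -0.025] t 23.39
False uv [-0.18 -0.07] z 149.74 F [-1.13  1.15 -1.09] T [-0.036 -0.027 -0.033] t 24.52
```

It came out freely. Now move clear, check the pin, and check how the key sits in the hand.

Run:
```python
from h import *
from plant import robot
R=lambda d:[np.pi,0,np.radians(d)]
robot.move_straight([*xy(0,0),.20],vel=.15)
robot.goto([.5315,.208,.20],R(110))
s=st(robot);print(s["opening"]*85,s["tcp_pos"])
f=robot.grab_frame("scene");g=robot.grab_frame("top");pickle.dump(f,open("pics/d1s.pkl","wb"))
k=lambda im,x,y,w,h,s:cv2.resize(im[y:y+h,x:x+w,::-1],(s*w,s*h),interpolation=cv2.INTER_CUBIC)
a=k(f["image"],330,190,64,64,6);b=k(g["image"],365,165,48,48,8)
cv2.imwrite("pics/d1.png",cv2.hconcat([a,b]))
print(proj(f,s["tcp_pos"]-[0,0,.052]),proj(f,s["tcp_pos"]-[0,0,.023]))
```

```text
uv [-89.4  400.51] z 199.53 F [-0.67  0.66 -0.67] T [-0.008 -0.034 -0.013] t 26.52
8.456939868605065 [0.53226116 0.20635759 0.19953278]
[362.13613361 225.03567432] [362.84212597 215.49308783]
```

View pics/d1.png

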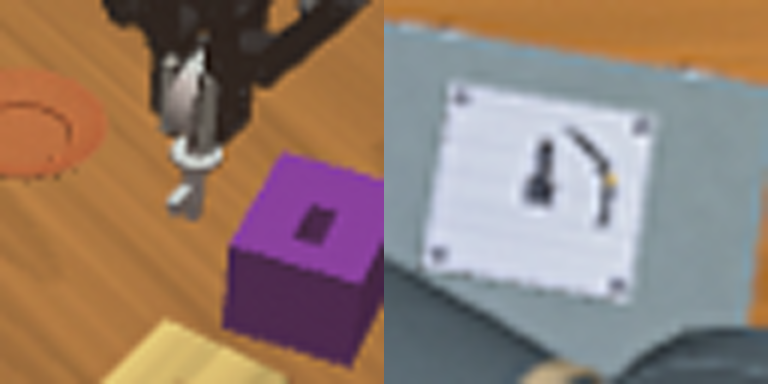

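The bow is held well and the bit points the right way. The pin has moved from the start of the slit to crop (610,178). I'll measure the pin's angle against 0.6 rad.

Run:
```python
from h import *
from plant import robot
T=pickle.load(open("pics/top0.pkl","rb"));g=robot.grab_frame("top")
pickle.dump(g,open("pics/d2t.pkl","wb"))
def pin(im):
    b=im[165:215,365:415].astype(float); w=np.clip(b[...,0]-b[...,2]-60,0,None); w[:, 40:]*=1
    v,u=np.mgrid[165:215,365:415]
    m=(np.hypot(u-391,v-185)<7); w=w*m
    return np.array([(u*w).sum(),(v*w).sum()])/w.sum(), (w>0).sum()
H=unproj(T,[(205/12.5-.5+368,238/12.5-.5+170)],.083)[0]
for n,f in(("before",T),("after",g)):
    p,k=pin(f["image"]);P=unproj(f,p,.084)[0]-H;print(n,p,k,"r",np.hypot(*P[:2]),"ang",np.arctan2(P[1],P[0])-A)
for n,q in(("slit start",(250,140)),("slit end",(303,288))):
    P=unproj(T,(q[0]/12.5-.5+368,q[1]/12.5-.5+170),.083)[0]-H;print(n,np.hypot(*P[:2]),np.arctan2(P[1],P[0])-A)
k=lambda im,x,y,w,h,s:cv2.resize(im[y:y+h,x:x+w,::-1],(s*w,s*h),interpolation=cv2.INTER_CUBIC)
cv2.imwrite("pics/d3.png",cv2.hconcat([k(T["image"],370,172,30,30,13),k(g["image"],370,172,30,30,13)]))
```

```text
before [390.1  182.95] 3 r 0.025678020935298713 ang -0.6655870640012027
after [393. 187.] 1 r 0.027909674618314267 ang -1.2337822870451571
slit start 0.027018420224304677 -0.267654033308972
slit end 0.02647085762093111 -1.885381639945067
```

View pics/d3.png

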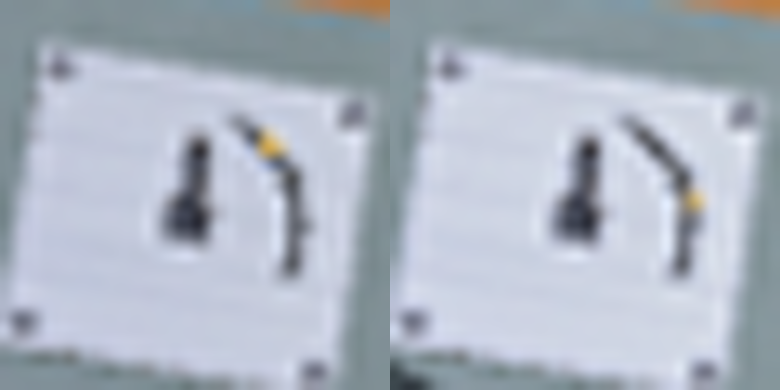

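The pin has swung about 0.58 rad (39.5° to 6.3° about the hole), which agrees with the full 0.6, and the stop torque reached 0.15 N m. The key sits as at pick-up: its collar and tip are within about 0.5 px of prediction. Now returning it to the slot.

Run:
```python
from h import *
from plant import robot
R=lambda d:[np.pi,0,np.radians(d)]
robot.move_straight([.5315,.208,.135],vel=.1,attitude=R(110)); robot.sleep(.2);s=st(robot);print(s["tcp_pos"])
c=robot.move_straight([.5315,.208,.068],vel=.03,contact_N=3.5);s=st(robot,c);print(s["tcp_pos"])
robot.sleep(.2);st(robot)
f=robot.grab_frame("scene");cv2.imwrite("pics/e1.png",cv2.resize(f["image"][200:300,300:430,::-1],None,fx=6,fy=6,interpolation=cv2.INTER_CUBIC))
```

```text
uv [-90.21 402.28] z 135.66 F [ 0.09  0.08 -1.76] T [-0.019  0.053  0.022] t 27.68
[0.53183389 0.20825765 0.13566079]
True uv [-90.47 401.97] z 73.11 F [-0.52 -0.46  4.26] T [-0.097  0.142 -0.   ] t 29.51
[0.53152298 0.20800795 0.07311208]
 uv [-90.45 401.95] z 73.11 F [-0.52 -0.84  5.08] T [-0.164  0.105  0.036] t 29.71
```

View pics/e1.png

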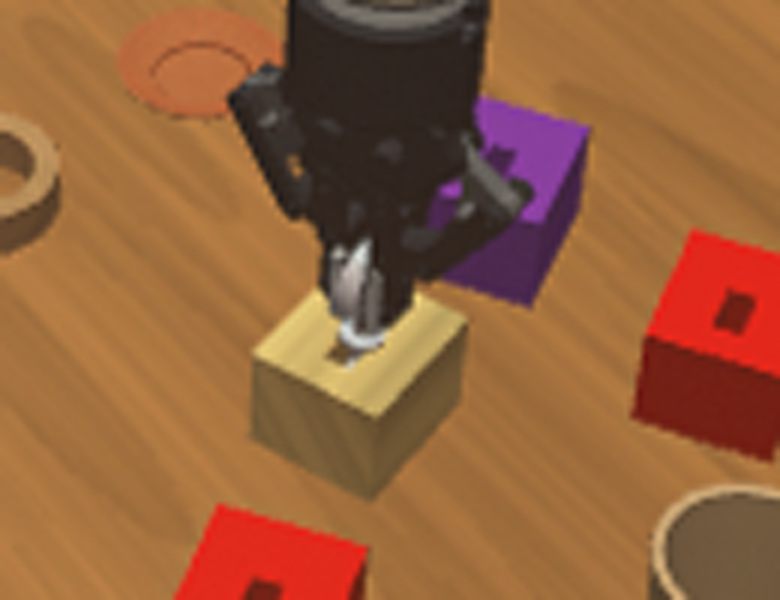

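The key stopped at z = 73.1 mm, the pick-up height, with its collar on the block in the same place as in the picture taken at the grasp. Releasing and backing off.

Run:
```python
from h import *
from plant import robot
R=lambda d:[np.pi,0,np.radians(d)]
robot.grip(.25,20);robot.grip(1.0);st(robot)
print(robot.move_straight([.5315,.208,.20],vel=.1,contact_N=5))
robot.goto([.45,0,.28],R(90));robot.sleep(.3);st(robot)
f=robot.grab_frame("scene");g=robot.grab_frame("top")
for n,q in(("s",f),("t",g)): cv2.imwrite(f"pics/f{n}.png",q["image"][:,:,::-1])
k=lambda im,x,y,w,h,s:cv2.resize(im[y:y+h,x:x+w,::-1],(s*w,s*h),interpolation=cv2.INTER_CUBIC)
cv2.imwrite("pics/f1.png",cv2.hconcat([k(f["image"],330,230,60,60,6),k(g["image"],229,177,40,40,9)]))
```

```text
uv [-90.9  401.22] z 72.09 F [ 0.43  0.47 -0.79] T [ 0.05  -0.007  0.013] t 30.68
False
 uv [-126.22  182.37] z 279.88 F [ 1.12 -0.06 -0.03] T [ 0.059 -0.012 -0.01 ] t 33.34
```

View pics/f1.png

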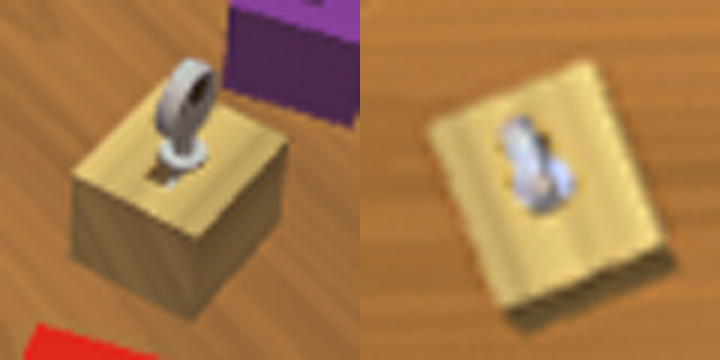

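View pics/fs.png

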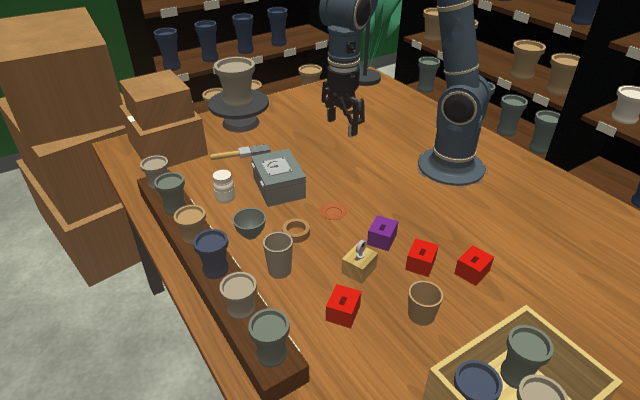

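The key stands upright in the wooden block's slot with its collar on the top, as at the start. Everything else is where it was and the arm is clear. Handing in.

```bash
python3 -c "
from plant import robot
robot.close_job();print(robot.sense()['t'])"
```

```text
the job is handed in; nothing more can be done
the job is handed in; nothing more can be done
```

The box is locked and the key is back in the wooden block, fully down. The job is handed in, at about 33 s of the 72 s allowed.

- **Inserting the key:** It went into the lock on the first try with no resistance. It stopped with the collar on the plate at z = 106.1 mm, against 106.0 mm predicted.
- **Turning to the stop:** The bolt was met after about 0.46 rad, and torque then held near 0.04 N m. I stopped at 1.25 rad with 0.148 N m against the stop. Wrist force stayed under 10 N during this.
- **Bolt position:** The brass pin moved about 0.58 rad by hand reading of the crops (0.57 by image code), against 0.6 nominal. That is within pixel accuracy, so it agrees with fully thrown but doesn't prove it to the last few hundredths.
- **Drawing out and returning:** I turned the key back home and drew it out. It settled in the block at the pick-up height, 73.1 mm, and the last pictures show it upright, bit the right way, with nothing else moved.
- **What disagreed:**
  - While turning back, torque read about 0.04–0.06 N m with the wrong sign for friction. It fell to about 0.01 N m at home.
  - The downward push rose to about 8 N on the way back.
  - At the start of the withdrawal the hand sat about 1.5 mm off sideways for a moment.

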